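Check a belt tensioner's spring arm against its scale

TASK

Two sprung tensioners stand on the bench for checking. On the belt tensioner, the one with the smooth roller, push the arm away from its stop until the drag hand on its scale stands between the two upright tabs, not past them, then let the arm swing back to its stop so that the drag hand stays behind as the reading. Leave the tabs as they are set, and leave the chain tensioner, the one with the toothed wheel, alone.

Things in the scene. Friction and masses are not known exactly. Their poses are not given: they have to be found in the camera images.
- belt_tensioner: Belt tensioner, fixed to the bench: flat round grey base 214 mm across, 12 mm high, bright dial with a mark every 5 degrees, pivot post 62 mm high. Origin: pivot axis at bench height, z up. A flat arm, 18 mm wide, 30-40 mm above the bench, turns about it with a roller at its end, outside the base. A spring holds the arm on a stop block; it swings counter-clockwise from above, at most 1.15 rad.
- belt_wheel (a point): Centre of the roller's top, 68 mm above the bench, 150 mm from the pivot axis, on which circle it moves. Roller: smooth upright dark steel cylinder, 44 mm in diameter (thin rims 48 mm), 22 to 68 mm above the bare bench; it does not spin. Pushing it along its circle takes about 2 N at the stop, 10 N at the far end, and 1 or 2 N more when fast; released, the arm swings back to its stop by itself.
- belt_hand_tip (a point): Tip of the drag hand, 80 mm from the pivot axis, 22 mm above the bench: a thin dark pointer, 5 mm wide, flat on the dial ahead of the arm. It starts 0.2 to 0.3 rad ahead of the arm's centre line. Once the arm is within 0.2 rad it carries the hand along, keeping 0.2 rad ahead of the arm's centre line; when the arm goes back the hand stays where it was carried.
- belt_band_mid (a point): Point midway between the two tabs, 80 mm from the pivot axis, 22 mm above the bench: the hand's tip is here when exactly midway. Tabs: upright, dark, 3 mm wide, 14 mm high, on a curved strip, 84 to 98 mm from the axis, 0.2 rad either side of this point; the hand passes inside them. They stand elsewhere each time; leave them so. Site x: inward along the radius; y: against the push.
- chain_wheel (a point): Centre of the top of the shaft (70 mm above the bench) of the toothed wheel, 60 mm across the teeth, at the end of the chain tensioner's arm. The chain tensioner is otherwise of the same size and build as the belt tensioner and may stand on either side of it. To be left alone.

How it is judged:
By the outcome, as a careful person would: the job done as asked, in the order asked, and still so for the second after the job is handed in, with the robot touching nothing.
It also fails if it takes over 38 s, if anything falls off the work surface, if the arm or the gripper's body presses on something with over 40 N, if the wrist force passes 120 N, or if a joint passes its speed limit or range.

ROBOT

A 6-joint arm with a two-finger parallel gripper is mounted at the origin on a cart in front of the work surface, level with it; the furniture and walls round the work are solid. World frame = base frame: x ahead of the robot, y to its left, z up, the work surface at z = 0. Lengths are in m, angles in rad, forces in N, time in s.
With the tool pointing down it reaches from about 0.3 to 0.75 m from the base axis. Payload 8.5 kg.
Tool frame: the origin (TCP) lies between the finger pads; the fingertips stand 17 mm ahead of it and the grasp point (between the pads) lies 2 mm behind it; x points along the fingers, z is the direction in which the jaws open and shut, and the axes are right-handed (so a half turn about x gives the same grasp; the last joint's range is limited). The gripper opens to 85 mm and grips with 20 to 120 N. Pads are 22 mm wide; open, the fingers measure 114 mm over their backs; the gripper's body (76 mm by 85 mm) begins 54 mm behind the grasp point. The pads swing forward as they close: fully open they stand 13 mm farther back than shut.
Start: joints at [-1.379, 0.381, 1.297, -0, 1.464, -0.215], TCP at [0.218, -0.505, 0.248] pointing down, gripper open.
Joint ranges: [-3.11, 3.11], [-0.89, 2.33], [0.22, 2.48], [-1.42, 4.56], [0.17, 2.85], [-2.88, 2.88]. Speed limits (rad/s): [2.39, 2.39, 3.14, 3.14, 3.14, 3.14].

INTERFACE

Orientations are given as a unit quaternion [x, y, z, w].
In Python, from plant import bot gives the robot as it stands.
- The arm moves only by the tool jog_arm, never from a script. Its argument "commands" is text: rows parted by semicolons, each of 7 numbers parted by spaces: the closure, from 0 (fully open) to 1 (shut), then the shift along the tool's x, y, z in m, then the turn, a rotation vector about the tool's x, y, z in units of 5 degrees (1.0 is 5 degrees). A call has 1 to 8 rows; each row is the pose to reach, as a shift and turn from the pose measured when the call began, along the tool's axes at that moment; what a row does not reach only later rows make up. A row lasts 1/10 s, in which the tool goes at most 50 mm and 8.59 degrees, less where a joint would pass 70% of its speed; a pose out of reach is approached as far as the arm can. A call with a gripper value outside its range is refused whole. The fingers move at their own pace and stop on an object; "newtons" is the grip in N (left out, the last holds). Time passes only in rows, so rows that repeat a pose let the fingers close. It gives the time, the measured TCP pose, the force and the opening at its end, in the units of the state.
- bot.sense(): the state, without advancing time (a new reading comes with each control period).
- bot.grab_frame(name): name is "side" or "top"; returns a dict with "frame" (400x640x3 uint8, red, green, blue), "camera_matrix" (3x3 intrinsics, pixels), "camera_from_world" (4x4, takes a point from world to camera coordinates). Camera axes: x right, y up, looking along -z (the intrinsics and any distortion apply to the point x, -y, -z); pixel columns grow to the right and rows downward; lengths in m; the calibration is good to about 2 mm. A picture is of the moment at which its call begins. There is no depth.
- bot.sign_off(): hands the job in, once; it reports no verdict.
The state is a dict: "clock": time; "joint_pos": joint angles; "qvel": joint speeds; "joint_torque": joint torques, N m; "tool_pos": TCP position; "tcp_rot": TCP orientation; "contact_force": force on the tool from outside, world axes, zero at the start; "moment": the same for the moment, N m; "finger_gap": finger opening in m.
Only numpy, scipy, OpenCV 4.12 (cv2) and the standard library are available. Lean on these libraries where they do the work, as an engineer would, in place of code of your own. Each camera call takes 0.05 s, during which the arm holds its last target.

## Working session

There is one attempt and no reset: what is moved stays moved. The work goes in short steps, Python scripts to look and compute and a tool call to move; the robot and the scene stay as the last step left them, time stands still between calls to the robot, and variables do not carry over. Pictures are saved under pics/ and viewed, and the job is handed in when it is done.

Besides the shell and the picture viewer there is one more tool, called after ">>>" as name(argument=value, ...) on one line, values as JSON. jog_arm: Moves the arm, as the interface text tells. Its arguments: {"type":"object","properties":{"commands":{"type":"string"},"newtons":{"type":"number"}},"required":["commands"]}

```bash
mkdir -p pics; ls; python3 - <<'E'
from plant import bot
import cv2,numpy as np,pickle
d={}
for n in("side","top"):
    f=bot.grab_frame(n); d[n]=f
    cv2.imwrite(f"pics/{n}0.png",f["frame"][:,:,::-1]); print(n,f["camera_matrix"].tolist(),f["camera_from_world"].round(4).tolist(),[k for k in f])
pickle.dump(d,open("f0.pkl","wb"))
print(bot.sense())
E
```

```text
pics
side [[397.0168967619525, 0.0, 315.834451833933], [0.0, 397.0168967619525, 197.34159872687434], [0.0, 0.0, 1.0]] [[-0.9199, -0.3919, -0.0146, 0.6102], [0.249, -0.6125, 0.7502, -0.0716], [-0.3029, 0.6865, 0.661, -0.8925], [0.0, 0.0, 0.0, 1.0]] ['frame', 'camera_matrix', 'camera_from_world']
top [[388.8729413828054, 0.0, 321.6857435201077], [0.0, 388.8729413828054, 201.5453605491662], [0.0, 0.0, 1.0]] [[0.0172, -0.9998, -0.0044, 0.2284], [0.9847, 0.0162, 0.1735, -0.5448], [-0.1734, -0.0074, 0.9848, -0.8147], [0.0, 0.0, 0.0, 1.0]] ['frame', 'camera_matrix', 'camera_from_world']
{'clock': 0.1, 'joint_pos': array([-1.37927326e+00,  3.81104682e-01,  1.29814742e+00, -2.76817287e-05,
        1.46361714e+00, -2.15328328e-01]), 'qvel': array([-0.00051449, -0.0024817 , -0.0034258 ,  0.00037162,  0.00114086,
        0.00069667]), 'joint_torque': array([ 4.16946423e-03, -4.49221158e+01, -2.31655151e+01, -1.05510364e-04,
        3.64455758e-03, -2.24223925e-06]), 'tool_pos': array([ 0.21757582, -0.50486986,  0.24779903]), 'tcp_rot': array([ 0.3889925 ,  0.59102565, -0.38836026,  0.59038108]), 'contact_force': array([-0.29393093,  0.57573189,  0.94537804]), 'moment': array([0.02392514, 0.0112265 , 0.03732802]), 'finger_gap': 0.08507975923353941}
```

View pics/side0.png

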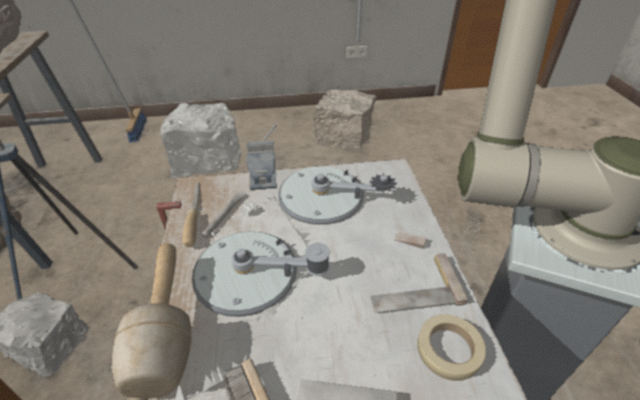

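View pics/top0.png

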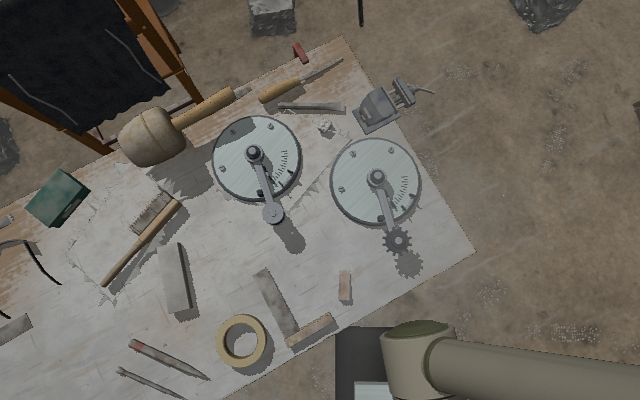

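The side view shows the belt tensioner with its pivot at about (242,260) and roller at (317,258). In the top view its pivot is at about (255,153) and its roller at (273,213). The toothed wheel is at (397,240) in the top view. I'll zoom in.

```bash
python3 - <<'E'
import cv2,pickle
d=pickle.load(open("f0.pkl","rb"))
t=d["top"]["frame"][105:235,200:320,::-1]; s=d["side"]["frame"][220:320,185:345,::-1]
cv2.imwrite("pics/top0z.png",cv2.resize(t,(552,598),interpolation=cv2.INTER_CUBIC))
cv2.imwrite("pics/side0z.png",cv2.resize(s,(800,500),interpolation=cv2.INTER_CUBIC))
E
```

```text
(no output)
```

View pics/top0z.png

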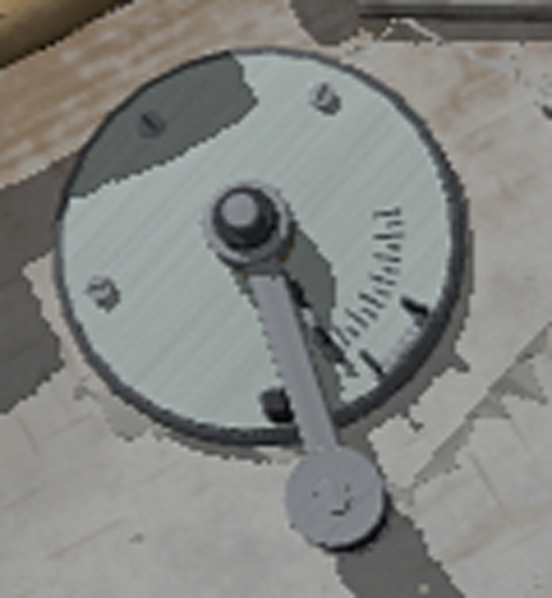

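View pics/side0z.png

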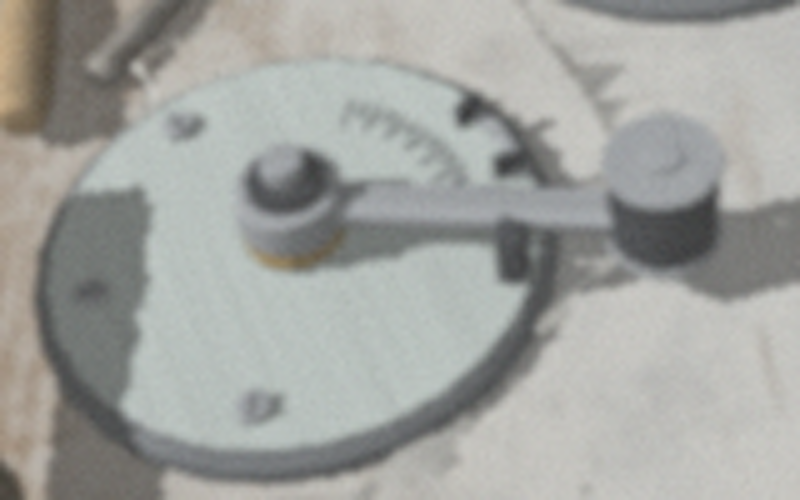

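```bash
cat >h.py <<'E'
import numpy as np,cv2
def ray(f,u,v):
    T=np.array(f["camera_from_world"]);K=np.array(f["camera_matrix"])
    d=np.array([(u-K[0,2])/K[0,0],-(v-K[1,2])/K[1,1],-1.])
    R=T[:3,:3]; return -R.T@T[:3,3], R.T@d
def onz(f,u,v,z):
    o,d=ray(f,u,v); return o+d*(z-o[2])/d[2]
def two(a,ua,b,ub):
    o1,d1=ray(a,*ua);o2,d2=ray(b,*ub)
    A=np.c_[d1,-d2];s=np.linalg.lstsq(A,o2-o1,rcond=None)[0]
    p,q=o1+s[0]*d1,o2+s[1]*d2; return (p+q)/2,np.linalg.norm(p-q)
E
python3 - <<'E'
import pickle,numpy as np,cv2
from h import *
np.set_printoptions(precision=4,suppress=True)
d=pickle.load(open("f0.pkl","rb"));t=d["top"];s=d["side"]
z=lambda u,v:(200-.5+.5/4.6+u/4.6,105-.5+.5/4.6+v/4.6)
y=lambda u,v:(185-.4+u/5,220-.4+v/5)
# base rim contour points from eyeballed zoom -> circle at z=12
# dial mask
fr=t["frame"]; 
rim=[(57,240),(75,160),(130,95),(235,48),(330,65),(400,115),(455,190),(463,240),(130,395),(200,430),(90,345)]
P=np.array([onz(t,*z(*p),.012)[:2] for p in rim])
A=np.c_[2*P,np.ones(len(P))];c=np.linalg.lstsq(A,(P**2).sum(1),rcond=None)[0]
print("base",c[:2],"r",np.sqrt(c[2]+c[:2]@c[:2]))
pv=onz(t,*z(246,208),.062);print("pivot top",pv, two(t,z(246,208),s,y(290,160)))
ro=onz(t,*z(335,495),.068);print("roller top",ro, onz(s,*y(664,160),.068),two(t,z(335,495),s,y(664,160)))
ta=[two(t,z(413,302),s,y(466,103)),two(t,z(370,356),s,y(510,155))];print("tabs",ta)
for b in (c[:2],pv[:2]):
    print("R",np.linalg.norm(ro[:2]-b)); th=lambda p:np.arctan2(p[1]-b[1],p[0]-b[0])
    print("roller ang",th(ro))
    for u in((413,308),(370,360)):
        p=onz(t,*z(*u),.022);print("tab",p,np.linalg.norm(p[:2]-b),th(p))
    for u in ((350,370),(330,347),(318,330)):
        p=onz(t,*z(*u),.022);print("hand?",p,np.linalg.norm(p[:2]-b),th(p))
    for u in((466,108),(510,160)):
        p=onz(s,*y(*u),.022);print("tab side",p,np.linalg.norm(p[:2]-b),th(p))
    k=onz(t,*z(275,403),.03);print('stop',th(k))
    
E
```

```text
base [0.6527 0.396 ] r 0.1029154718149517
pivot top [0.6534 0.3929 0.062 ] (array([0.6533, 0.3932, 0.0577]), np.float64(0.002946209455759989))
roller top [0.5123 0.3433 0.068 ] [0.5118 0.3453 0.068 ] (array([0.5126, 0.3436, 0.0658]), np.float64(1.9282376445467557e-05))
tabs [(array([0.6174, 0.3137, 0.0246]), np.float64(0.00020828505927934733)), (array([0.5878, 0.3339, 0.026 ]), np.float64(0.0021987245967415928))]
R 0.1499653967300365
roller ang -2.7824704452242197
tab [0.6149 0.3139 0.022 ] 0.09039201757087159 -2.0022990756446934
tab [0.5877 0.3346 0.022 ] 0.08939638081558157 -2.384810494221141
hand? [0.5824 0.3444 0.022 ] 0.08715649323680014 -2.5089410113916353
hand? [0.5941 0.3549 0.022 ] 0.07156967582330144 -2.530967881893686
hand? [0.6027 0.3613 0.022 ] 0.060803083139229344 -2.5353070569920986
tab side [0.6175 0.3143 0.022 ] 0.08893169393648588 -1.9777241405143253
tab side [0.5871 0.3333 0.022 ] 0.09066969681458546 -2.3787627245349876
stop -2.9638250976323253
R 0.14958613582987487
roller ang -2.803368953319101
tab [0.6149 0.3139 0.022 ] 0.08792169443089122 -2.0242762933768716
tab [0.5877 0.3346 0.022 ] 0.08784825148018123 -2.4158059622216244
hand? [0.5824 0.3444 0.022 ] 0.0859643544536392 -2.5426638836497126
hand? [0.5941 0.3549 0.022 ] 0.07045354616078545 -2.5724971872987474
hand? [0.6027 0.3613 0.022 ] 0.059710847249470074 -2.5843986773769565
tab side [0.6175 0.3143 0.022 ] 0.08641365666170334 -1.9993695349882872
tab side [0.5871 0.3333 0.022 ] 0.08910424179199752 -2.4092126027660328
stop -2.9984403014270575
```

The measurements agree with the given sizes: the roller is 150 mm from the pivot, the tabs are 0.39 to 0.40 rad apart at 88 to 90 mm, and their heights match. The band's middle is at about -2.20 rad, so the arm has to go from -2.795 to about -2.40. Next I plan the approach.

```bash
cat >>h.py <<'E'
from scipy.spatial.transform import Rotation as Ro
B=np.array([.653,.394])
def rel(st,goal,yaw=None):
    R=Ro.from_quat(st["tcp_rot"]).as_matrix()
    return R.T@(np.array(goal)-st["tool_pos"])
E
python3 - <<'E'
from plant import bot
from h import *
np.set_printoptions(precision=4,suppress=True)
st=bot.sense();R=Ro.from_quat(st["tcp_rot"]).as_matrix();print(R)
yw=np.arctan2(R[1,1],R[0,1]);zw=np.arctan2(R[1,2],R[0,2]);print("yaw y",yw,"z",zw)
a=-2.55;tg=a+np.pi/2;print("push dir yaw",tg)
for n,w in(("y",yw),("z",zw)):
  for k in(0,np.pi): 
    dw=(tg+k-w+np.pi)%(2*np.pi)-np.pi
    print(n,k,"world turn",dw,"tool-x units",-dw/np.radians(5),"j6 est",st["joint_pos"][5]-(dw-2.05),st["joint_pos"][5]+(dw-2.05))
a0=-2.795;r=B+.15*np.array([np.cos(a0),np.sin(a0)]);tt=np.array([-np.sin(a0),np.cos(a0)])
for g in(.055,.06):
  p=r-g*tt;print(p,rel(st,[*p,.20]))
E
```

```text
[[-0.0003  0.9184  0.3957]
 [ 0.0012  0.3957 -0.9184]
 [-1.      0.0002 -0.0013]]
yaw y 0.4068542171149931 z -1.163941801593278
push dir yaw -0.9792036732051033
y 0 world turn -1.3860578903200964 tool-x units 15.883053455229657 j6 est 3.220729562719993 -3.6513862179201992
y 3.141592653589793 world turn 1.7555347632696972 tool-x units -20.116946544770347 j6 est 0.0791369091301998 -0.5097935643304056
z 0 world turn 0.18473812838817505 tool-x units -2.1169430143576746 j6 est 1.649933544011722 -2.080590199211928
z 3.141592653589793 world turn -2.956854525201618 tool-x units 33.88305698564233 j6 est 4.791526197601515 -5.222182852801721
[0.4932 0.3948] [ 0.0488  0.6092 -0.7171]
[0.4915 0.3995] [ 0.0489  0.6095 -0.7221]
```

>>> jog_arm(commands="1 0.04 0.61 -0.72 -20.1 0 0;1 0.04 0.61 -0.72 -20.1 0 0;1 0.04 0.61 -0.72 -20.1 0 0;1 0.04 0.61 -0.72 -20.1 0 0;1 0.04 0.61 -0.72 -20.1 0 0;1 0.04 0.61 -0.72 -20.1 0 0;1 0.04 0.61 -0.72 -20.1 0 0;1 0.04 0.61 -0.72 -20.1 0 0", newtons=60)

```text
clock: 0.9
tool_pos: [0.3341, -0.1209, 0.2315]
tcp_rot: [-0.014, 0.707, 0.015, 0.707]
contact_force: [1.7, -0.2, 0.2]
finger_gap: -0.0003
```

```bash
cat >plan.py <<'E'
import sys
from plant import bot
from h import *
np.set_printoptions(precision=4,suppress=True)
def show(goal):
    st=bot.sense();R=Ro.from_quat(st["tcp_rot"]).as_matrix()
    yw=np.arctan2(R[1,1],R[0,1]);dw=(-.9792+np.pi-yw+np.pi)%(2*np.pi)-np.pi
    print(st["clock"],st["tool_pos"],st["joint_pos"],"F",st["contact_force"],st["finger_gap"])
    print("shift",rel(st,goal),"turn",-dw/np.radians(5),"xdir",R[:,0])
E
python3 -c "
from plan import *
show([.4915,.3995,.2])"
```

```text
0.9 [ 0.3341 -0.1209  0.2315] [-0.6848  0.048   1.7983  0.0009  1.2957 -0.7265] F [ 1.7298 -0.1637  0.207 ] -0.00027959470716588627
shift [0.0321 0.5134 0.1788] turn -6.3051743488417875 xdir [ 0.0003  0.0009 -1.    ]
```

>>> jog_arm(commands="1 0.03 0.513 0.179 -6.3 0 0;1 0.03 0.513 0.179 -6.3 0 0;1 0.03 0.513 0.179 -6.3 0 0;1 0.03 0.513 0.179 -6.3 0 0;1 0.03 0.513 0.179 -6.3 0 0;1 0.03 0.513 0.179 -6.3 0 0;1 0.03 0.513 0.179 -6.3 0 0;1 0.03 0.513 0.179 -6.3 0 0")

```text
clock: 1.7
tool_pos: [0.4496, 0.2618, 0.2096]
tcp_rot: [-0.206, 0.676, 0.206, 0.676]
contact_force: [0.8, -1.7, -0.8]
finger_gap: -0.0001
```

```bash
python3 -c "
from plan import *
show([.4915,.3995,.2])"
```

```text
1.7 [0.4496 0.2618 0.2096] [ 0.2993  0.3614  1.4462  0.0007  1.334  -0.2926] F [ 0.8346 -1.7431 -0.8024] -0.00013363714937952539
shift [0.0097 0.0909 0.1116] turn 0.0007358905429096287 xdir [-0.0002  0.0006 -1.    ]
```

>>> jog_arm(commands="1 0.03 0.091 0.112 0 0 0;1 0.03 0.091 0.112 0 0 0;1 0.03 0.091 0.112 0 0 0;1 0.03 0.091 0.112 0 0 0;1 0.03 0.091 0.112 0 0 0;1 0.03 0.091 0.112 0 0 0")

```text
clock: 2.3
tool_pos: [0.4917, 0.399, 0.1799]
tcp_rot: [-0.206, 0.677, 0.206, 0.676]
contact_force: [-0.4, 0.1, 0.1]
finger_gap: -0.0001
```

```bash
python3 - <<'E'
from plan import *
show([.4915,.3995,.048])
for n in("side","top"):
    f=bot.grab_frame(n);cv2.imwrite(f"pics/{n}1.png",f["frame"][:,:,::-1])
E
```

```text
2.3 [0.4917 0.399  0.1799] [ 0.4949  0.5777  1.1594  0.0005  1.4046 -0.0961] F [-0.3834  0.051   0.1426] -8.158217475298303e-05
shift [0.1319 0.0004 0.0001] turn -0.006975103744520803 xdir [-0.0003  0.0004 -1.    ]
```

View pics/side1.png

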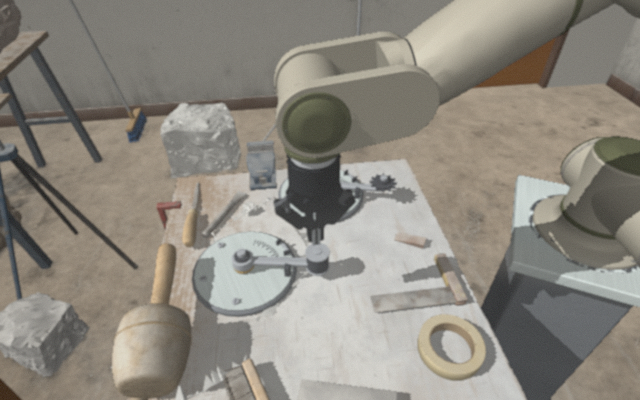

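View pics/top1.png

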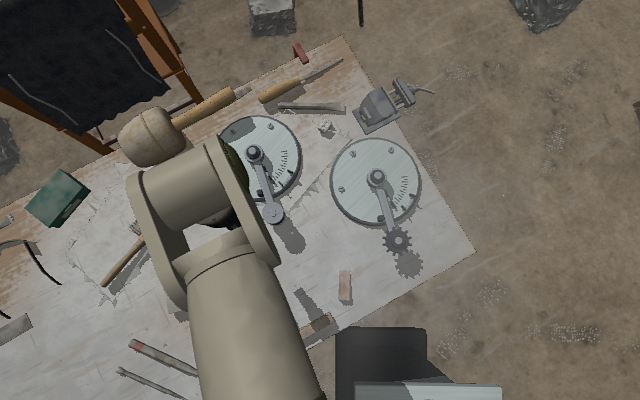

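The side view has the shut fingers at about (317,230), above and behind the roller. The top view has the dial and roller in sight at (254,153) and (273,213). The bench below the tool is clear, so I go down.

>>> jog_arm(commands="1 0.045 0 0 0 0 0;1 0.09 0 0 0 0 0;1 0.12 0 0 0 0 0;1 0.13 0 0 0 0 0;1 0.13 0 0 0 0 0;1 0.13 0 0 0 0 0")

```text
clock: 3.0
tool_pos: [0.4929, 0.3991, 0.0525]
tcp_rot: [-0.205, 0.675, 0.206, 0.678]
contact_force: [-0.6, -0.2, -0.3]
finger_gap: -0.0
```

```bash
cat >>plan.py <<'E'
def path(angs,g=.033,z=.05):
    st=bot.sense()
    for a in angs:
        r=B+.15*np.array([np.cos(a),np.sin(a)]);n=np.array([np.cos(-.9792),np.sin(-.9792)])
        print(a,rel(st,[*(r-g*n),z]))
E
python3 - <<'E'
from plan import *
show([.4915,.3995,.05])
path([-2.795,-2.7,-2.6,-2.5,-2.45,-2.4])
E
```

```text
3.0 [0.4929 0.3991 0.0525] [ 0.4941  0.7103  1.3068  0.0006  1.1205 -0.0962] F [-0.5792 -0.2455 -0.3292] -1.049875843234976e-05
shift [ 0.0025  0.0011 -0.0009] turn -0.01854267943761196 xdir [ 0.0033  0.0024 -1.    ]
-2.795 [ 0.0024 -0.0242 -0.0154]
-2.7 [ 0.0024 -0.0381 -0.0182]
-2.6 [ 0.0024 -0.0531 -0.0197]
-2.5 [ 0.0024 -0.0681 -0.0196]
-2.45 [ 0.0024 -0.0755 -0.0191]
-2.4 [ 0.0024 -0.083  -0.0181]
```

>>> jog_arm(commands="1 0 -0.01 -0.012 0 0 0;1 0 -0.018 -0.018 0 0 0;1 0 -0.027 -0.018 0 0 0;1 0 -0.036 -0.018 0 0 0;1 0 -0.045 -0.019 0 0 0;1 0 -0.055 -0.019 0 0 0;1 0 -0.062 -0.019 0 0 0;1 0 -0.068 -0.019 0 0 0")

```text
clock: 3.8
tool_pos: [0.5143, 0.3318, 0.0525]
tcp_rot: [-0.205, 0.676, 0.206, 0.677]
contact_force: [-6.4, 2.2, -0.9]
finger_gap: -0.0003
```

```bash
cat >look.py <<'E'
import sys
from plan import *
k=sys.argv[1]
show([.4915,.3995,.05])
t=bot.grab_frame("top");s=bot.grab_frame("side")
import pickle;pickle.dump(dict(top=t,side=s),open(f"f{k}.pkl","wb"))
a=cv2.resize(t["frame"][120:245,215:335,::-1],None,fx=4,fy=4,interpolation=cv2.INTER_CUBIC)
b=cv2.resize(s["frame"][220:320,220:345,::-1],None,fx=4,fy=4,interpolation=cv2.INTER_CUBIC)[:,:]
cv2.imwrite(f"pics/top{k}.png",a);cv2.imwrite(f"pics/side{k}.png",b)
E
python3 look.py 2
```

```text
3.8 [0.5143 0.3318 0.0525] [ 0.3789  0.6802  1.3755  0.0026  1.0843 -0.212 ] F [-6.4011  2.2242 -0.8515] -0.0002783661083101694
shift [0.0027 0.069  0.0187] turn -0.022196306094033117 xdir [ 0.0006  0.0027 -1.    ]
```

View pics/top2.png

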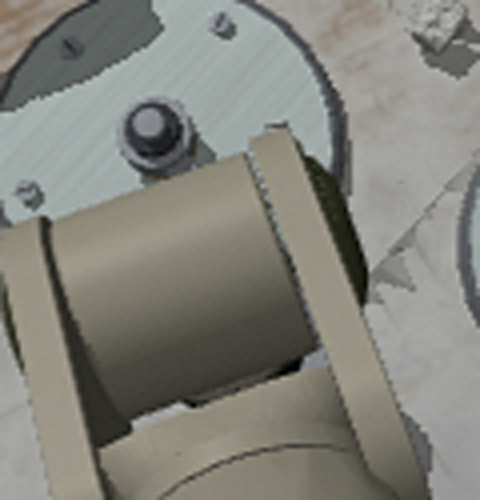

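View pics/side2.png

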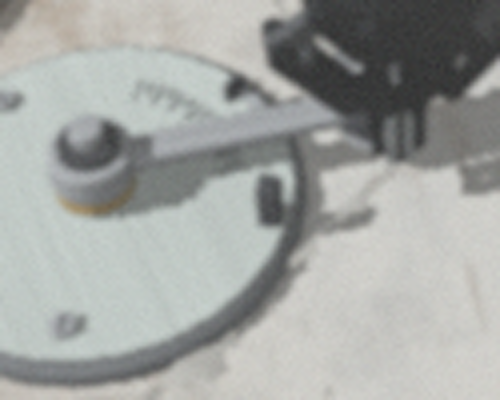

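```bash
python3 - <<'E'
import pickle
from h import *
s=pickle.load(open("f2.pkl","rb"))["side"]
f=cv2.cvtColor(s["frame"],cv2.COLOR_RGB2HSV)
for x in (270,276,282,288,294,298): print(x,f[240:264,x,2].tolist())
y=lambda u,v:(220-.4+u/4,220-.4+v/4)
for u in((200,130),(250,120),(290,111),(200,152),(250,144),(290,135)):
    p=onz(s,*y(*u),.04);e=p[:2]-B;print(u,p,np.linalg.norm(e),np.arctan2(e[1],e[0]))
E
```

```text
270 [203, 205, 205, 202, 202, 191, 178, 172, 165, 169, 169, 171, 170, 170, 172, 173, 162, 136, 116, 117, 118, 125, 124, 126]
276 [160, 138, 125, 129, 140, 171, 197, 199, 193, 178, 169, 168, 168, 173, 173, 156, 129, 103, 99, 108, 110, 108, 113, 139]
282 [122, 99, 104, 139, 170, 179, 181, 177, 172, 167, 168, 169, 173, 166, 149, 125, 112, 120, 127, 125, 128, 132, 159, 188]
288 [201, 201, 186, 158, 131, 117, 133, 158, 171, 169, 169, 174, 164, 138, 119, 116, 118, 124, 123, 129, 146, 175, 188, 165]
294 [83, 126, 163, 174, 149, 146, 160, 170, 169, 169, 171, 159, 135, 119, 110, 106, 101, 93, 93, 86, 93, 95, 101, 99]
298 [57, 58, 64, 82, 117, 150, 168, 169, 170, 173, 162, 139, 136, 160, 162, 146, 126, 121, 123, 123, 125, 131, 128, 127]
(200, 130) [0.61046215 0.3611518  0.04      ] 0.053744511970477776 -2.484027261920301
(250, 120) [0.59003538 0.34556179 0.04      ] 0.07944056547119051 -2.4858582686359902
(290, 111) [0.57382087 0.33235257 0.04      ] 0.10034809392878874 -2.4800487144583605
(200, 152) [0.60367355 0.37388024 0.04      ] 0.053271980770505004 -2.754303161006976
(250, 144) [0.58289853 0.35973684 0.04      ] 0.0780267917856699 -2.686973190523963
(290, 135) [0.56688785 0.34679502 0.04      ] 0.0982018981151731 -2.6401476987241748
```

```bash
cat >arm.py <<'E'
import pickle,sys
from h import *
s=pickle.load(open(f"f{sys.argv[1]}.pkl","rb"))["side"]
V=cv2.cvtColor(s["frame"],cv2.COLOR_RGB2HSV)[:,:,2].astype(float)
# polar profile of the arm plane z=0.04, pivot B
K=s["camera_matrix"];T=s["camera_from_world"]
for r in (.05,.06,.07,.08,.09,.1,.11):
    row=[]
    for a in np.arange(-3.0,-2.1,.04):
        p=T[:3,:3]@np.array([B[0]+r*np.cos(a),B[1]+r*np.sin(a),.04])+T[:3,3]
        u=K[0,0]*p[0]/-p[2]+K[0,2];v=K[1,2]-K[1,1]*p[1]/-p[2]
        row.append(cv2.remap(V.astype(np.float32),np.float32([[u]]),np.float32([[v]]),1)[0,0])
    print(r,np.round(row).astype(int).tolist())
print(np.arange(-3.0,-2.1,.04).round(2).tolist())
E
python3 arm.py 0;python3 arm.py 2
```

```text
0.05 [166, 169, 169, 166, 163, 162, 164, 168, 175, 184, 190, 192, 189, 185, 186, 189, 186, 176, 164, 166, 175, 181, 177]
0.06 [158, 168, 170, 166, 163, 162, 163, 164, 165, 157, 159, 170, 168, 164, 158, 155, 156, 155, 164, 171, 175, 180, 185]
0.07 [137, 161, 173, 168, 162, 162, 161, 162, 162, 169, 178, 181, 186, 191, 193, 194, 194, 189, 182, 182, 184, 191, 192]
0.08 [123, 146, 169, 170, 164, 163, 159, 165, 162, 154, 151, 157, 176, 191, 192, 191, 185, 175, 141, 96, 69, 76, 110]
0.09 [92, 93, 123, 162, 163, 160, 159, 165, 145, 102, 76, 75, 111, 134, 131, 119, 113, 115, 118, 122, 132, 162, 171]
0.1 [102, 104, 143, 169, 166, 161, 150, 107, 89, 100, 109, 113, 121, 129, 128, 151, 187, 192, 194, 192, 193, 193, 190]
0.11 [90, 102, 135, 170, 166, 162, 155, 128, 150, 184, 187, 187, 197, 196, 189, 183, 196, 198, 194, 196, 195, 196, 193]
[-3.0, -2.96, -2.92, -2.88, -2.84, -2.8, -2.76, -2.72, -2.68, -2.64, -2.6, -2.56, -2.52, -2.48, -2.44, -2.4, -2.36, -2.32, -2.28, -2.24, -2.2, -2.16, -2.12]
0.05 [123, 124, 124, 122, 119, 122, 131, 146, 161, 168, 172, 174, 169, 169, 172, 175, 177, 174, 168, 174, 
[... 181 characters left out ...]
 126, 153, 171, 174, 168, 168, 174, 186, 196, 198, 191, 188, 191, 198, 203]
0.08 [196, 199, 182, 152, 131, 123, 125, 118, 120, 137, 167, 173, 169, 167, 171, 180, 192, 182, 149, 97, 73, 70, 112]
0.09 [95, 96, 136, 178, 158, 132, 123, 121, 116, 125, 155, 173, 170, 166, 159, 133, 117, 117, 122, 120, 140, 167, 181]
0.1 [158, 182, 193, 170, 140, 106, 88, 87, 92, 109, 147, 168, 169, 168, 159, 164, 194, 199, 199, 193, 182, 175, 181]
0.11 [91, 103, 115, 124, 127, 124, 123, 126, 154, 155, 139, 168, 169, 168, 164, 149, 126, 95, 67, 60, 61, 59, 62]
[-3.0, -2.96, -2.92, -2.88, -2.84, -2.8, -2.76, -2.72, -2.68, -2.64, -2.6, -2.56, -2.52, -2.48, -2.44, -2.4, -2.36, -2.32, -2.28, -2.24, -2.2, -2.16, -2.12]
```

On the same edge measurement the arm has swung 0.31 rad, to about -2.50, which agrees with the kinematics. It needs another 0.10 rad, about 15 mm.

>>> jog_arm(commands="1 0 -0.004 0 0 0 0;1 0 -0.008 0.001 0 0 0;1 0 -0.012 0.001 0 0 0;1 0 -0.015 0.001 0 0 0;1 0 -0.015 0.001 0 0 0")

```text
clock: 4.4
tool_pos: [0.5233, 0.3195, 0.0525]
tcp_rot: [-0.204, 0.677, 0.206, 0.677]
contact_force: [-5.7, 2.2, -0.2]
finger_gap: -0.0003
```

```bash
python3 look.py 3; python3 arm.py 3
```

```text
4.4 [0.5233 0.3195 0.0525] [ 0.354   0.6822  1.371   0.0034  1.0886 -0.2362] F [-5.7432  2.1515 -0.2222] -0.00028081701712894403
shift [0.0028 0.0842 0.018 ] turn -0.03411398490520535 xdir [-0.0013  0.0028 -1.    ]
0.05 [123, 124, 124, 125, 124, 121, 117, 115, 120, 133, 149, 164, 172, 172, 170, 168, 167, 163, 161, 171, 183, 192, 184]
0.06 [134, 128, 125, 124, 121, 118, 117, 113, 114, 116, 132, 153, 167, 171, 171, 169, 169, 173, 182, 183, 182, 186, 191]
0.07 [190, 169, 137, 120, 107, 106, 104, 105, 108, 106, 115, 137, 160, 170, 170, 169, 169, 171, 175, 185, 193, 201, 202]
0.08 [199, 198, 192, 189, 182, 149, 126, 122, 111, 101, 101, 119, 150, 168, 172, 167, 169, 163, 136, 98, 72, 72, 113]
0.09 [96, 93, 134, 185, 200, 190, 152, 125, 114, 91, 80, 103, 134, 167, 170, 166, 164, 141, 126, 123, 139, 167, 179]
0.1 [158, 181, 189, 167, 144, 126, 104, 91, 90, 103, 113, 109, 124, 158, 171, 166, 168, 179, 196, 200, 200, 197, 196]
0.11 [92, 101, 113, 124, 130, 127, 121, 123, 134, 183, 195, 177, 132, 150, 169, 166, 171, 187, 200, 194, 181, 162, 143]
[-3.0, -2.96, -2.92, -2.88, -2.84, -2.8, -2.76, -2.72, -2.68, -2.64, -2.6, -2.56, -2.52, -2.48, -2.44, -2.4, -2.36, -2.32, -2.28, -2.24, -2.2, -2.16, -2.12]
```

View pics/side3.png

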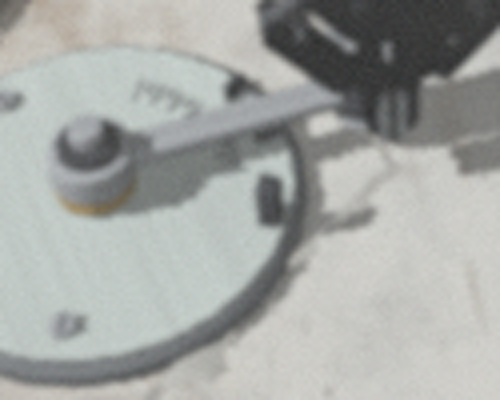

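The arm is now at about -2.41, so the hand should stand near -2.21, mid-band. In the side view the near tab is at (262,128), the far tab is at (238,85), and the arm lies between them. Now I retrace the path so the arm follows back to its stop.

>>> jog_arm(commands="1 0 0.009 -0.001 0 0 0;1 0 0.018 -0.001 0 0 0;1 0 0.027 -0.001 0 0 0;1 0 0.036 -0.001 0 0 0;1 0 0.045 0 0 0 0;1 0 0.055 0.001 0 0 0;1 0 0.065 0.005 0 0 0;1 0 0.08 0.015 0 0 0")

```text
clock: 5.3
tool_pos: [0.4908, 0.3947, 0.0527]
tcp_rot: [-0.204, 0.677, 0.206, 0.676]
contact_force: [0.1, -0.3, -0.9]
finger_gap: -0.0002
```

>>> jog_arm(commands="1 0 0.01 0.005 0 0 0;1 0 0.02 0.005 0 0 0;1 -0.04 0.02 0.005 0 0 0;1 -0.09 0.02 0.005 0 0 0;1 -0.14 0.02 0.005 0 0 0;1 -0.15 0.02 0.005 0 0 0")

```text
clock: 5.9
tool_pos: [0.4853, 0.4147, 0.2092]
tcp_rot: [-0.204, 0.674, 0.207, 0.68]
contact_force: [1.4, -0.1, 0.5]
finger_gap: -0.0002
```

```bash
python3 look.py 4; python3 arm.py 4|grep -v "0.05"
```

```text
5.9 [0.4853 0.4147 0.2092] [ 0.5211  0.5603  1.1042  0.0022  1.4676 -0.0674] F [ 1.3737 -0.0574  0.5299] -0.0002448425593070855
shift [ 0.1591 -0.0163 -0.0048] turn -0.037570274794135515 xdir [ 0.007   0.0066 -1.    ]
0.06 [170, 183, 184, 179, 176, 175, 176, 181, 176, 157, 131, 114, 102, 98, 116, 148, 169, 171, 180, 186, 190, 194, 198]
0.07 [153, 176, 184, 180, 176, 172, 173, 174, 175, 185, 185, 161, 132, 113, 111, 136, 179, 201, 198, 196, 199, 205, 209]
0.08 [131, 158, 183, 184, 177, 174, 173, 180, 176, 163, 162, 161, 168, 188, 202, 205, 199, 189, 153, 105, 74, 81, 118]
0.09 [97, 100, 133, 175, 177, 174, 176, 178, 157, 106, 78, 83, 119, 146, 137, 126, 120, 122, 127, 127, 144, 173, 185]
0.1 [109, 113, 154, 182, 179, 174, 158, 115, 97, 107, 117, 123, 127, 137, 138, 165, 200, 206, 204, 206, 207, 206, 204]
0.11 [94, 108, 147, 182, 178, 173, 166, 136, 164, 199, 202, 202, 209, 212, 204, 198, 212, 212, 209, 210, 211, 210, 207]
[-3.0, -2.96, -2.92, -2.88, -2.84, -2.8, -2.76, -2.72, -2.68, -2.64, -2.6, -2.56, -2.52, -2.48, -2.44, -2.4, -2.36, -2.32, -2.28, -2.24, -2.2, -2.16, -2.12]
```

View pics/side4.png

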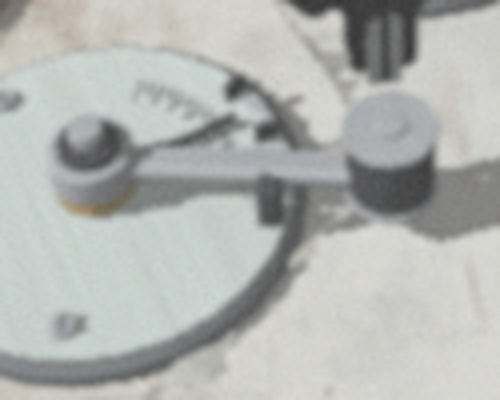

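View pics/top4.png

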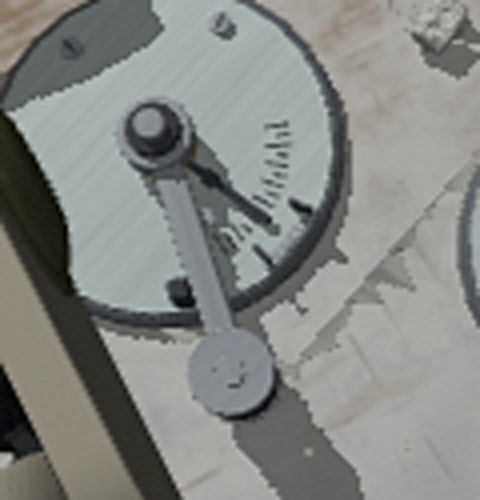

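The side view has the arm back on its stop and the hand tip at (240,118), between tabs at (238,86) and (266,130). In the top view the tip is at (275,230), between tabs at (262,256) and (301,207). I'll put an angle on that.

```bash
python3 - <<'E'
import pickle
from h import *
d=pickle.load(open("f4.pkl","rb"))
t,s=d["top"],d["side"]
A=lambda p:(round(float(np.hypot(*(p[:2]-B))),4),round(float(np.arctan2(*(p[:2]-B)[::-1])),3))
for n,u,z in(("tip",(275,230),.022),("tabN",(262,256),.022),("tabF",(300,206),.022),("roller",(231,372),.068)): print(n,A(onz(t,215-.4+u[0]/4,120-.4+u[1]/4,z)))
for n,u in(("tip",(240,118)),("tabN",(266,129)),("tabF",(238,86))): print("side",n,A(onz(s,220-.4+u[0]/4,220-.4+u[1]/4,.022)))
E
```

```text
tip (0.0842, -2.229)
tabN (0.0897, -2.415)
tabF (0.0887, -2.001)
roller (0.1503, -2.798)
side tip (0.0786, -2.248)
side tabN (0.0884, -2.4)
side tabF (0.0895, -2.009)
```

```bash
python3 -c "
from plant import bot
s=bot.sense();print(s['clock'],abs(s['qvel']).max(),s['contact_force']);print(bot.sign_off())"
```

```text
6.0 0.07356392006679788 [-0.2620309   0.50540322 -0.8845511 ]
the job is handed in; nothing more can be done
None
```

The belt tensioner's drag hand now stands between the two tabs, its arm is back on its stop, and I handed the job in at 6.0 s. I pushed the roller about 0.39 rad along its circle with the shut fingers. I then drew back along the same path so the arm followed to its stop, and lifted the tool clear.

- **Hand position:** the tip measured -2.23 rad in the top view and -2.25 in the side view. The tabs are at about -2.41 and -2.005, so the middle is about -2.205. The tip is 0.15 to 0.19 rad from the nearer tab and a little short of the middle.
- **Arm and tabs:** the roller is back at its starting angle, about -2.80 rad, and the tab angles are unchanged within measuring error.
- **Chain tensioner:** I never went near it. It was out of frame in the last close-ups, so I didn't check it again at the end.
- **Forces:** the readings I took while pushing were about 7 N. After the lift the tool was clear above the roller.
- **Disagreements:** the two views differ by about 0.02 rad on the hand tip, well inside the margin. The base radius came out at 103 mm against the stated 107, from rough rim points. For the pivot I used a position between the base-circle fit and the post top.

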